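# Take the orange-capped vial out of the isolator

### The job

Reach down through the round port in the isolator's roof, lift the orange-capped vial off its pedestal and set it down gently, upright, in the orange dish (not the grey one), then let go. Do not knock hard against the isolator, and leave the blue-capped vial in its place.

Things in the scene. Friction and masses are not known exactly. Their poses are not given: they have to be found in the camera images.
- orange_vial_mid (a point): Centre (half-way up) of the orange-capped vial, a rigid upright cylinder 60 mm tall: white body 36 mm in diameter for the lower 44 mm, orange cap 33 mm in diameter above; about 70 g. Its z axis runs up along the vial. It starts standing on one of the isolator's two pedestals (which one varies), within 5 mm of the pedestal's centre, straight below the port.
- blue_vial_mid (a point): Centre (half-way up) of the blue-capped vial, of the same shape and size, standing on the other pedestal. Not wanted: leave it there.
- isolator: The sample isolator, a low closed box fixed to the table: 240 mm (its x) by 400 mm (its y), 158 mm high, clear walls 5 mm thick, white roof 6 mm thick. The roof has two round ports 140 mm in diameter, rimmed in black, centred at y = +100 and -100 mm. Under the middle of each stands a steel pedestal 60 mm in diameter whose top is 90 mm above the table, so that a vial's cap lies 8 mm below the roof's upper face. Origin: centre of its underside, on the table; z up; yaw varies.
- orange_dish_floor (a point): Centre of the orange dish's inner floor, 30 mm above the table. The dish is a round stand 88 mm across, fixed to the table, with a flat recess 76 mm in diameter and 12 mm deep (rim 42 mm above the table). A grey dish of the same shape stands near by and must not be used; which of the two is nearer the robot varies.
There are look-alikes about, which are no part of the job. What is shaped like the part that bears orange_vial_mid but black is not meant.

How it is judged:
By the outcome, as a careful person would: the job done as asked, in the order asked, and still so for the second after the job is handed in, with the robot touching nothing.
It also fails if it takes over 40 s, if anything falls off the work surface, if the arm or the gripper's body presses on something with over 40 N, if the wrist force passes 120 N, or if a joint passes its speed limit or range.

### The arm

A 6-joint arm with a two-finger parallel gripper is mounted at the origin on the work surface. World frame = base frame: x ahead of the robot, y to its left, z up, the work surface at z = 0. Lengths are in m, angles in rad, forces in N, time in s.
With the tool pointing down it reaches from about 0.3 to 0.775 m from the base axis. Payload 14.6 kg.
Tool frame: the origin (TCP) lies midway between the tips of the shut fingers; the grasp point (between the pads) lies 19 mm behind it; z points along the fingers, y is the direction in which the jaws open and shut (so a half turn about z gives the same grasp; the last joint's range is limited). The gripper opens to 94 mm and grips with 3 to 60 N. Pads are 16 mm wide; open, the fingers measure 119 mm over their backs; the gripper's body (75 mm by 177 mm) begins 78 mm behind the grasp point.
Start: joints at [-1.246, 0.3, 1.521, -0, 1.321, -0.067], TCP at [0.21, -0.508, 0.205] pointing down, gripper open.
Joint ranges: [-3.03, 3.03], [-0.79, 2.21], [0.23, 2.52], [-1.04, 4.18], [0, 3.07], [-2.55, 2.55]. Speed limits (rad/s): [2.22, 2.22, 2.57, 3.14, 3.14, 3.14].

### API

Orientations are given as [roll, pitch, yaw] about the fixed x, y, z axes, in that order (R = Rz(yaw) Ry(pitch) Rx(roll)).
In Python, from station import readout, imaging, job gives the robot as it stands.
- The arm moves only by the tool arm_command, never from a script. Its argument "increments" is a list of rows, each an object with "gripper": the opening, from 0 (shut) to 1 (fully open); "slide": the shift along the world's x, y, z in m, a list of three; "yaw": the turn about the world's z in rad. A call has 1 to 8 rows; each row is the pose to reach, as a shift and turn from the pose commanded when the call began; what a row does not reach only later rows make up. A row lasts 1/8 s, in which the tool goes at most 62.5 mm and 10.7 degrees, less where a joint would pass 70% of its speed; a pose out of reach is approached as far as the arm can. A call with a gripper value outside its range is refused whole. The fingers move at their own pace and stop on an object; "grip_force" is the grip in N (left out, the last holds). Time passes only in rows, so rows that repeat a pose let the fingers close. It gives the time, the measured TCP pose, the force and the opening at its end, in the units of the state.
- readout.get_obs(): the state, without advancing time (a new reading comes with each control period).
- imaging.camera(name): name is "scene" or "side" or "wrist"; returns a dict with "color" (384x512x3 uint8, red, green, blue), "mtx" (3x3 intrinsics, pixels), "rvec" (rotation vector, rad) and "tvec" (3), from world to camera coordinates, as OpenCV has them. Camera axes: x right, y down, z forward; pixel columns grow to the right and rows downward; lengths in m; the calibration is good to about 2 mm. A picture is of the moment at which its call begins. There is no depth.
- job.hand_in(): hands the job in, once; it reports no verdict.
The state is a dict: "time_s": time; "qpos": joint angles; "joint_vel": joint speeds; "tau": joint torques, N m; "ee_pos": TCP position; "eef_rot": TCP orientation; "force": force on the tool from outside, world axes, zero at the start; "moment": the same for the moment, N m; "grip_width": finger opening in m.
Only numpy, scipy, OpenCV 4.12 (cv2) and the standard library are available. Lean on these libraries where they do the work, as an engineer would, in place of code of your own. Each camera call takes 0.05 s, during which the arm holds its last target. There are 200 camera calls.

## Working session

There is one attempt and no reset: what is moved stays moved. The work goes in short steps, Python scripts to look and compute and a tool call to move; the robot and the scene stay as the last step left them, time stands still between calls to the robot, and variables do not carry over. Pictures are saved under pics/ and viewed, about 8 in all and at most 12, crops included, and the job is handed in when it is done.

Besides the shell and the picture viewer there is one more tool, called after "Emit:" as a command line: name --argument value ..., lists and objects as JSON in quotes. arm_command: Moves the arm, as the interface text tells. Its arguments: {"type":"object","properties":{"increments":{"type":"array","items":{"type":"object","properties":{"gripper":{"type":"number"},"slide":{"type":"array","items":{"type":"number"}},"yaw":{"type":"number"}}}},"grip_force":{"type":"number"}},"required":["increments"]}

```bash
mkdir -p pics; cat > h.py <<'E'
import numpy as np, cv2
from station import readout, imaging, job
def cam(n):
    c=imaging.camera(n); c['R']=cv2.Rodrigues(np.array(c['rvec'],float))[0]; c['t']=np.array(c['tvec'],float).ravel(); c['mtx']=np.array(c['mtx'],float); return c
def ray(c,px,z):
    d=c['R'].T@np.linalg.inv(c['mtx'])@np.array([px[0],px[1],1.]); o=-c['R'].T@c['t']
    return o+d*(z-o[2])/d[2]
def proj(c,p):
    q=c['mtx']@(c['R']@np.array(p,float)+c['t']); return q[:2]/q[2]
def save(c,n): cv2.imwrite('pics/'+n,c['color'][:,:,::-1])
def blobs(c,lo,hi,amin=20):
    h=cv2.cvtColor(np.ascontiguousarray(c['color']),cv2.COLOR_RGB2HSV)
    n,l,s,ce=cv2.connectedComponentsWithStats(cv2.inRange(h,lo,hi))
    return [(s[i].tolist(),ce[i].round(1).tolist(),l==i) for i in range(1,n) if s[i][4]>=amin]
ORANGE=((5,130,90),(20,255,255)); BLUE=((100,120,60),(125,255,255))
E
python3 - <<'E'
from h import *
ims=[]
for n in('scene','side'):
    c=cam(n); ims.append(c['color'])
    print(n,'cam at',(-c['R'].T@c['t']).round(3))
    for k,(lo,hi) in dict(o=ORANGE,b=BLUE).items():
        for s,ce,m in blobs(c,lo,hi): print(k,s,ce,'z.15',ray(c,ce,.15).round(3),'z.04',ray(c,ce,.04).round(3))
    save(c,n+'0.png')
print(readout.get_obs())
E
```

```text
scene cam at [ 0.906 -0.666  0.766]
o [292, 112, 10, 9, 76] [296.4, 115.6] z.15 [0.535 0.251 0.15 ] z.04 [0.469 0.415 0.04 ]
o [126, 259, 43, 43, 1430] [147.1, 279.7] z.15 [ 0.523 -0.39   0.15 ] z.04 [ 0.455 -0.341  0.04 ]
b [208, 3, 11, 13, 29] [212.8, 8.9] z.15 [-0.177  0.901  0.15 ] z.04 [-0.37   1.181  0.04 ]
b [188, 10, 23, 26, 110] [197.8, 23.2] z.15 [-0.135  0.72   0.15 ] z.04 [-0.321  0.968  0.04 ]
b [184, 22, 7, 9, 25] [187.5, 25.8] z.15 [-0.156  0.676  0.15 ] z.04 [-0.346  0.915  0.04 ]
b [204, 26, 9, 6, 27] [207.7, 28.9] z.15 [-0.062  0.686  0.15 ] z.04 [-0.235  0.928  0.04 ]
b [468, 105, 44, 279, 6665] [496.6, 283.9] z.15 [ 1.089 -0.096  0.15 ] z.04 [1.122 0.006 0.04 ]
b [405, 109, 45, 45, 995] [427.5, 131.8] z.15 [0.883 0.344 0.15 ] z.04 [0.879 0.525 0.04 ]
b [273, 152, 10, 6, 56] [277.5, 154.5] z.15 [0.568 0.061 0.15 ] z.04 [0.508 0.191 0.04 ]
b [326, 254, 15, 16, 195] [332.8, 261.4] z.15 [ 0.809 -0.189  0.15 ] z.04 [ 0.792 -0.104  0.04 ]
b [0, 272, 78, 105, 3676] [34.4, 322.7] z.15 [ 0.412 -0.547  0.15 ] z.04 [ 0.324 -0.526  0.04 ]
side cam at [0.213 0.713 0.995]
o [33
[... 606 characters left out ...]
[0.564 0.071 0.15 ] z.04 [ 0.61  -0.013  0.04 ]
{'time_s': 0.1, 'qpos': array([-1.24558471e+00,  3.00386368e-01,  1.52150935e+00, -4.70173782e-06,
        1.32070640e+00, -6.66232542e-02]), 'joint_vel': array([ 0.00026381, -0.00109866, -0.0015965 , -0.00078959,  0.00108721,
        0.00236922]), 'tau': array([ 1.82773609e-03, -5.32642651e+01, -3.53283727e+01,  7.09915627e-02,
        2.34476512e-02, -4.50756488e-05]), 'ee_pos': array([ 0.20994625, -0.50810023,  0.20496315]), 'eef_rot': array([-3.14058513e+00, -6.26597140e-05,  3.91836004e-01]), 'force': array([-0.81986075, -0.3555104 ,  0.69114724]), 'moment': array([ 0.0047129 , -0.08351757, -0.00189237]), 'grip_width': 0.09450165486682684}
```

View pics/scene0.png

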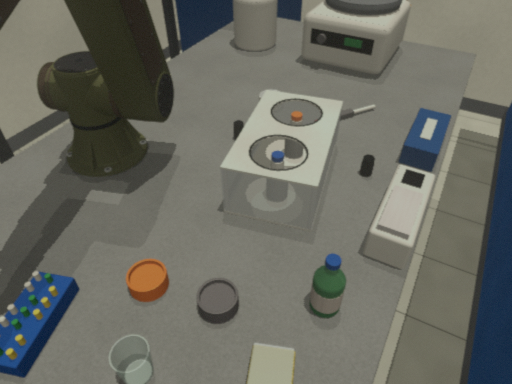

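View pics/side0.png

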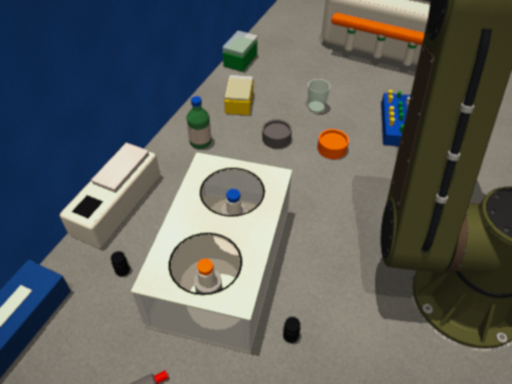

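Scene view: the orange-capped vial is in the far port at (296,116), seen at (205,266) from the side. The blue-capped vial is at (277,154), side (233,195). The orange dish is at (147,280), side (333,143), and the grey dish is at (218,300), side (277,133).

Candidates (scene pixels):
- Orange-capped vial (296,116): chosen, white body and orange cap.
- Blue-capped vial (277,154): rejected.
- Black vials (367,165) and (238,130): rejected.
- Orange bar in the side view (378,28): rejected.

Dish: the orange one at (147,280), not the grey one.

```bash
python3 - <<'E'
from h import *
a,b=cam('scene'),cam('side')
def tri(p,q):
    P=[c['mtx']@np.c_[c['R'],c['t']] for c in(a,b)]
    X=cv2.triangulatePoints(P[0],P[1],np.array(p,float).reshape(2,1),np.array(q,float).reshape(2,1)).ravel(); X=X[:3]/X[3]
    return X.round(4),'err px',(proj(a,X)-p).round(1),(proj(b,X)-q).round(1)
def near(c,rng,p):
    return min(blobs(c,*rng),key=lambda s:np.hypot(s[1][0]-p[0],s[1][1]-p[1]))
for n,r,p,q,zs in(('cap',ORANGE,(296,116),(205,266),.142),('blue',BLUE,(277,154),(233,195),.142),('dish',ORANGE,(147,280),(333,143),.021)):
    m=[near(c,r,x) for c,x in((a,p),(b,q))]
    cc=[(s[0][0]+(s[0][2]-1)/2,s[0][1]+(s[0][3]-1)/2) for s in m]
    print(n,'centroid',tri(m[0][1],m[1][1]),'bbox',tri(*cc)); print('  plane',[ray(c,s[1],zs).round(4) for c,s in zip((a,b),m)])
    # size check
    for c,s in zip((a,b),m):
        x,y,w,h,_=s[0]; print('  width',np.linalg.norm(ray(c,(x-.5,y+h/2),zs)-ray(c,(x+w-.5,y+h/2),zs)).round(4))
# port: dark rim around orange
A=a['color'][80:180,215:355]; B=b['color'][220:310,135:275]
big=np.vstack([cv2.resize(x,(560,290),interpolation=cv2.INTER_CUBIC) for x in(A,B)])
cv2.imwrite('pics/crop1.png',big[:,:,::-1])
E
```

```text
cap centroid (array([0.531 , 0.2635, 0.1422]), 'err px', array([ 0.4, -0. ]), array([0.3, 0. ])) bbox (array([0.5317, 0.263 , 0.1413]), 'err px', array([ 0.4, -0. ]), array([0.4, 0. ]))
  plane [array([0.53  , 0.2632, 0.142 ]), array([0.5317, 0.2637, 0.142 ])]
  width 0.0291
  width 0.033
blue centroid (array([0.5659, 0.0672, 0.1451]), 'err px', array([ 0.3, -0. ]), array([0.2, 0. ])) bbox (array([0.5661, 0.0677, 0.1448]), 'err px', array([ 0.4, -0. ]), array([0.3, 0. ]))
  plane [array([0.5636, 0.0705, 0.142 ]), array([0.5675, 0.065 , 0.142 ])]
  width 0.0257
  width 0.0325
dish centroid (array([ 0.4438, -0.3322,  0.0202]), 'err px', array([0.5, 0.1]), array([ 0.2, -0.1])) bbox (array([ 0.4432, -0.3326,  0.0196]), 'err px', array([0.3, 0.1]), array([ 0.2, -0. ]))
  plane [array([ 0.4432, -0.3328,  0.021 ]), array([ 0.4442, -0.3308,  0.021 ])]
  width 0.0957
  width 0.0907
```

View pics/crop1.png

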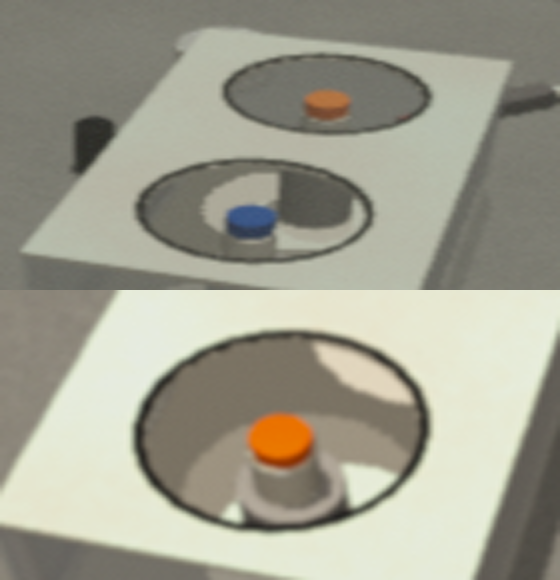

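The crop confirms an orange cap on a white body, standing on a steel pedestal in the far port. Triangulated cap height is 0.142 (expected 0.142), the vials are 0.199 m apart (expected about 0.2), and the dish centre is at z 0.020 (expected 0.021). Vial is at (0.531, 0.263), dish at (0.444, -0.3325). I'll move above the vial first.

Emit:
arm_command --increments '[{"slide": [0.02,0.05,0.03],"gripper": 0.75},{"slide": [0.04,0.1,0.055],"gripper": 0.75},{"slide": [0.063,0.15,0.055],"gripper": 0.75},{"slide": [0.085,0.205,0.055],"gripper": 0.75},{"slide": [0.108,0.26,0.055],"gripper": 0.75},{"slide": [0.13,0.31,0.055],"gripper": 0.75},{"slide": [0.15,0.36,0.055],"gripper": 0.75},{"slide": [0.171,0.41,0.055],"gripper": 0.75}]' --grip_force 15

```text
invalid input
```

Emit:
arm_command --increments '[{"slide": [0.02,0.05,0]},{"slide": [0.042,0.1,0]},{"slide": [0.063,0.15,0]},{"slide": [0.085,0.205,0]},{"slide": [0.108,0.26,0]},{"slide": [0.13,0.31,0]},{"slide": [0.15,0.361,0]},{"slide": [0.15,0.361,0]}]'

```text
invalid input
```

```bash
python3 - <<'E'
from h import *
o=readout.get_obs(); print({k:np.round(o[k],4) for k in('time_s','qpos','ee_pos','eef_rot','force','grip_width')})
c=cam('wrist'); save(c,'w1.png'); print('cam',(-c['R'].T@c['t']).round(3))
for s,ce,m in blobs(c,*ORANGE): print(s,ce,ray(c,ce,.15).round(4),ray(c,ce,.142).round(4))
E
```

```text
{'time_s': np.float64(0.2), 'qpos': array([-1.2456,  0.3002,  1.5213, -0.    ,  1.3207, -0.0666]), 'ee_pos': array([ 0.21  , -0.5082,  0.2051]), 'eef_rot': array([-3.141 , -0.    ,  0.3918]), 'force': array([ 0.1362, -0.2131,  0.8064]), 'grip_width': np.float64(0.0942)}
cam [ 0.272 -0.482  0.385]
[419, 261, 9, 6, 21] [423.4, 263.7] [ 0.2174 -0.6727  0.15  ] [ 0.2155 -0.6792  0.142 ]
[433, 261, 19, 29, 123] [442.4, 275.3] [ 0.2139 -0.6949  0.15  ] [ 0.2119 -0.7021  0.142 ]
[55, 262, 18, 29, 116] [62.4, 276.5] [ 0.0784 -0.3711  0.15  ] [ 0.0718 -0.3673  0.142 ]
[75, 262, 11, 11, 35] [80.7, 268.9] [ 0.0925 -0.3848  0.15  ] [ 0.0864 -0.3815  0.142 ]
[421, 268, 8, 5, 24] [424.5, 270.4] [ 0.2119 -0.6771  0.15  ] [ 0.2099 -0.6837  0.142 ]
[54, 297, 6, 6, 22] [56.9, 299.1] [ 0.0531 -0.3718  0.15  ] [ 0.0457 -0.3681  0.142 ]
[443, 300, 10, 10, 40] [448.7, 303.9] [ 0.1903 -0.7161  0.15  ] [ 0.1875 -0.7241  0.142 ]
[54, 302, 16, 17, 99] [60.3, 310.7] [ 0.042  -0.3777  0.15  ] [ 0.0342 -0.3742  0.142 ]
[431, 303, 21, 16, 98] [439.9, 312.0] [ 0.1795 -0.7131  0.15  ] [ 0.1763 -0.7209  0.142 ]
[228, 332, 284, 13, 1583] [391.2, 340.2] [ 0.1338 -0.6856  0.15  ] [ 0.1291 -0.6925  0.142 ]
```

View pics/w1.png

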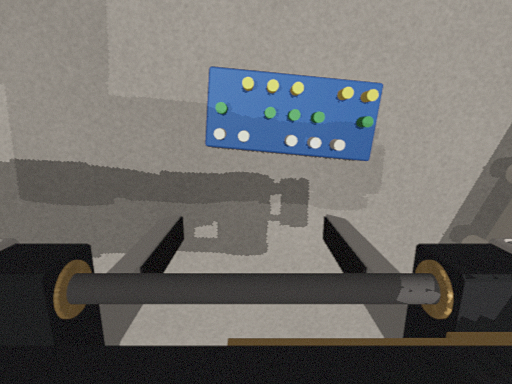

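The arm hasn't moved: the wrist view shows only the open fingers and the blue tube rack. Both calls were refused, probably because each row needs every field. I'll send complete rows.

Emit:
arm_command --increments '[{"slide": [0.02,0.05,0.03],"yaw": 0,"gripper": 0.75},{"slide": [0.04,0.1,0.055],"yaw": 0,"gripper": 0.75},{"slide": [0.063,0.15,0.055],"yaw": 0,"gripper": 0.75},{"slide": [0.085,0.205,0.055],"yaw": 0,"gripper": 0.75},{"slide": [0.108,0.26,0.055],"yaw": 0,"gripper": 0.75},{"slide": [0.13,0.31,0.055],"yaw": 0,"gripper": 0.75},{"slide": [0.15,0.36,0.055],"yaw": 0,"gripper": 0.75},{"slide": [0.171,0.41,0.055],"yaw": 0,"gripper": 0.75}]' --grip_force 15

```text
time_s: 1.25
ee_pos: [0.3813, -0.0966, 0.2606]
eef_rot: [3.141, -0.0, 0.392]
force: [0.1, -0.4, 0.7]
grip_width: 0.0705
```

Emit:
arm_command --increments '[{"slide": [0.02,0.05,0],"yaw": 0,"gripper": 0.75},{"slide": [0.042,0.1,0],"yaw": 0,"gripper": 0.75},{"slide": [0.063,0.15,0],"yaw": 0,"gripper": 0.75},{"slide": [0.085,0.205,0],"yaw": 0,"gripper": 0.75},{"slide": [0.108,0.26,0],"yaw": 0,"gripper": 0.75},{"slide": [0.13,0.31,0],"yaw": 0,"gripper": 0.75},{"slide": [0.15,0.361,0],"yaw": 0,"gripper": 0.75},{"slide": [0.15,0.361,0],"yaw": 0,"gripper": 0.75}]'

```text
time_s: 2.25
ee_pos: [0.5311, 0.2653, 0.2589]
eef_rot: [-3.141, 0.002, 0.395]
force: [0.0, -0.5, 0.5]
grip_width: 0.0701
```

```bash
python3 - <<'E'
from h import *
o=readout.get_obs(); print({k:np.round(o[k],4) for k in('time_s','qpos','ee_pos','eef_rot','force','grip_width')})
c=cam('wrist'); save(c,'w2.png'); print('cam',(-c['R'].T@c['t']).round(3))
for s,ce,m in blobs(c,*ORANGE,150): print(s,ce,ray(c,ce,.15).round(4),ray(c,ce,.142).round(4))
E
```

```text
{'time_s': np.float64(2.25), 'qpos': array([4.0150e-01, 3.6730e-01, 1.3086e+00, 2.0000e-04, 1.4678e+00,
       1.5774e+00]), 'ee_pos': array([0.5311, 0.2653, 0.2589]), 'eef_rot': array([-3.1414e+00,  2.0000e-03,  3.9490e-01]), 'force': array([ 0.007 , -0.5037,  0.4522]), 'grip_width': np.float64(0.0701)}
cam [0.593 0.292 0.438]
[239, 175, 30, 31, 728] [253.4, 190.3] [0.531  0.2655 0.15  ] [0.5293 0.2648 0.142 ]
```

View pics/w2.png

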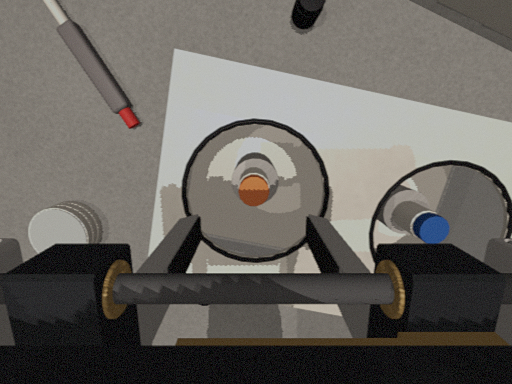

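The wrist view shows the orange cap at (253,190), midway between the fingers and inside the port. It puts the cap at (0.531, 0.265), within 2 mm of the earlier estimate. Descending with straddling fingers.

Emit:
arm_command --increments '[{"slide": [0,0,-0.03],"yaw": 0,"gripper": 0.75},{"slide": [0,0,-0.055],"yaw": 0,"gripper": 0.75},{"slide": [0,0,-0.08],"yaw": 0,"gripper": 0.75},{"slide": [0,0,-0.1],"yaw": 0,"gripper": 0.75},{"slide": [0,0,-0.12],"yaw": 0,"gripper": 0.75},{"slide": [0,0,-0.14],"yaw": 0,"gripper": 0.75},{"slide": [0,0,-0.153],"yaw": 0,"gripper": 0.75},{"slide": [0,0,-0.153],"yaw": 0,"gripper": 0.75}]'

```text
time_s: 3.3
ee_pos: [0.5308, 0.262, 0.1071]
eef_rot: [3.142, 0.001, 0.391]
force: [0.3, 0.4, 1.2]
grip_width: 0.0704
```

Emit:
arm_command --increments '[{"slide": [0,0,0],"yaw": 0,"gripper": 0.5},{"slide": [0,0,0],"yaw": 0,"gripper": 0.4},{"slide": [0,0,0],"yaw": 0,"gripper": 0.3},{"slide": [0,0,0],"yaw": 0,"gripper": 0.2},{"slide": [0,0,0],"yaw": 0,"gripper": 0.2},{"slide": [0,0,0],"yaw": 0,"gripper": 0.2}]' --grip_force 15

```text
time_s: 4.05
ee_pos: [0.5311, 0.2628, 0.1077]
eef_rot: [-3.141, -0.0, 0.392]
force: [-1.4, 0.8, 3.0]
grip_width: 0.0355
```

The jaws stopped at 35.5 mm, which matches the 36 mm body. Lifting straight up.

Emit:
arm_command --increments '[{"slide": [0,0,0.01],"yaw": 0,"gripper": 0.2},{"slide": [0,0,0.03],"yaw": 0,"gripper": 0.2},{"slide": [0,0,0.05],"yaw": 0,"gripper": 0.2},{"slide": [0,0,0.075],"yaw": 0,"gripper": 0.2},{"slide": [0,0,0.1],"yaw": 0,"gripper": 0.2},{"slide": [0,0,0.125],"yaw": 0,"gripper": 0.2},{"slide": [0,0,0.15],"yaw": 0,"gripper": 0.2},{"slide": [0,0,0.15],"yaw": 0,"gripper": 0.2}]'

```text
time_s: 5.05
ee_pos: [0.5315, 0.2628, 0.2593]
eef_rot: [3.142, -0.003, 0.392]
force: [-0.0, 0.1, -0.9]
grip_width: 0.0356
```

```bash
python3 - <<'E'
from h import *
o=readout.get_obs(); print({k:np.round(o[k],4) for k in('time_s','ee_pos','force','grip_width')})
a=cam('scene');b=cam('side');w=cam('wrist')
for n,c in(('scene',a),('side',b),('wrist',w)):
    for k,r in(('o',ORANGE),('b',BLUE)):
        for s,ce,m in blobs(c,*r,40):
            if s[4]<1500 : print(n,k,s,ce)
x,y=proj(b,o['ee_pos']).astype(int); u,v=proj(a,o['ee_pos']).astype(int)
f=lambda c,x,y:cv2.resize(c['color'][max(0,y-70):max(0,y-70)+140,max(0,x-80):max(0,x-80)+160],(480,420),interpolation=cv2.INTER_CUBIC)
L=[cv2.resize(f(b,x,y),(400,350)),cv2.resize(f(a,u,v),(400,350))]
cv2.imwrite('pics/lift.png',np.hstack(L)[:,:,::-1])
E
```

```text
{'time_s': np.float64(5.05), 'ee_pos': array([0.5315, 0.2628, 0.2593]), 'force': array([-0.0478,  0.06  , -0.927 ]), 'grip_width': np.float64(0.0356)}
scene o [126, 259, 43, 43, 1431] [147.1, 279.8]
scene b [405, 109, 45, 45, 985] [427.5, 131.9]
scene b [272, 151, 11, 8, 69] [277.1, 154.4]
scene b [326, 254, 15, 16, 196] [332.8, 261.4]
side o [331, 12, 117, 34, 1406] [385.0, 29.3]
side o [322, 154, 23, 5, 96] [333.1, 155.7]
side b [226, 189, 14, 13, 147] [232.8, 194.8]
wrist o [175, 263, 8, 17, 46] [179.1, 271.1]
wrist o [324, 264, 7, 18, 45] [327.1, 271.8]
wrist o [174, 301, 7, 17, 50] [176.4, 309.0]
wrist o [325, 303, 8, 15, 42] [329.2, 310.7]
wrist b [412, 212, 37, 31, 805] [430.7, 227.0]
```

View pics/lift.png

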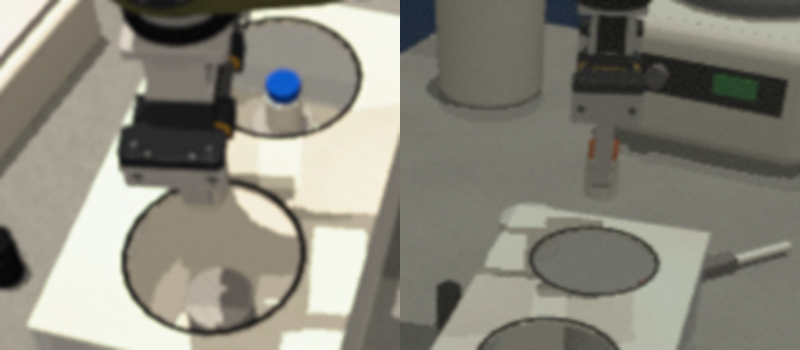

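Left panel: the pedestal in the port is empty and the blue vial still stands on its own. Right panel: the vial with the orange cap hangs upright in the jaws, and the wrist force z fell by about 1.6 N from before lifting. Next I'll carry it to the dish.

Emit:
arm_command --increments '[{"slide": [-0.004,-0.025,0],"yaw": 0,"gripper": 0.2},{"slide": [-0.01,-0.07,0],"yaw": 0,"gripper": 0.2},{"slide": [-0.017,-0.118,0],"yaw": 0,"gripper": 0.2},{"slide": [-0.024,-0.166,0],"yaw": 0,"gripper": 0.2},{"slide": [-0.031,-0.214,0],"yaw": 0,"gripper": 0.2},{"slide": [-0.038,-0.262,0],"yaw": 0,"gripper": 0.2},{"slide": [-0.045,-0.31,0],"yaw": 0,"gripper": 0.2},{"slide": [-0.052,-0.358,0],"yaw": 0,"gripper": 0.2}]'

```text
time_s: 6.2
ee_pos: [0.4782, -0.0968, 0.2564]
eef_rot: [-3.141, 0.001, 0.392]
force: [1.0, 0.3, -0.6]
grip_width: 0.0355
```

Emit:
arm_command --increments '[{"slide": [-0.007,-0.048,0],"yaw": 0,"gripper": 0.2},{"slide": [-0.014,-0.096,0],"yaw": 0,"gripper": 0.2},{"slide": [-0.021,-0.144,0],"yaw": 0,"gripper": 0.2},{"slide": [-0.028,-0.19,0],"yaw": 0,"gripper": 0.2},{"slide": [-0.033,-0.225,0],"yaw": 0,"gripper": 0.2},{"slide": [-0.035,-0.238,0],"yaw": 0,"gripper": 0.2},{"slide": [-0.035,-0.238,-0.03],"yaw": 0,"gripper": 0.2},{"slide": [-0.035,-0.238,-0.06],"yaw": 0,"gripper": 0.2}]'

```text
time_s: 7.2
ee_pos: [0.444, -0.3326, 0.1961]
eef_rot: [-3.141, 0.0, 0.392]
force: [-0.0, 0.3, -0.9]
grip_width: 0.0354
```

```bash
python3 - <<'E'
from h import *
o=readout.get_obs(); print({k:np.round(o[k],4) for k in('time_s','qpos','ee_pos','eef_rot','force','grip_width')})
c=cam('scene'); p=o['ee_pos']
save(c,'over.png')
w=cam('wrist')
for s,ce,m in blobs(w,*ORANGE,150): print(s,ce,ray(w,ce,.042).round(4))
cv2.imwrite('pics/over.png',np.hstack([cv2.resize(c['color'][150:340,50:270],(400,345)),cv2.resize(w['color'],(400,345))])[:,:,::-1])
E
```

```text
{'time_s': np.float64(7.2), 'qpos': array([-7.0910e-01,  3.1840e-01,  1.5190e+00,  1.0000e-04,  1.3048e+00,
        4.6970e-01]), 'ee_pos': array([ 0.444 , -0.3326,  0.1961]), 'eef_rot': array([-3.141e+00,  2.000e-04,  3.920e-01]), 'force': array([-0.0166,  0.3171, -0.8522]), 'grip_width': np.float64(0.0354)}
[217, 143, 73, 66, 3511] [252.7, 174.9] [ 0.4506 -0.3264  0.042 ]
[222, 218, 63, 55, 2757] [252.8, 247.4] [ 0.3648 -0.362   0.042 ]
[99, 332, 332, 13, 2084] [288.2, 339.7] [ 0.2566 -0.4595  0.042 ]
```

View pics/over.png

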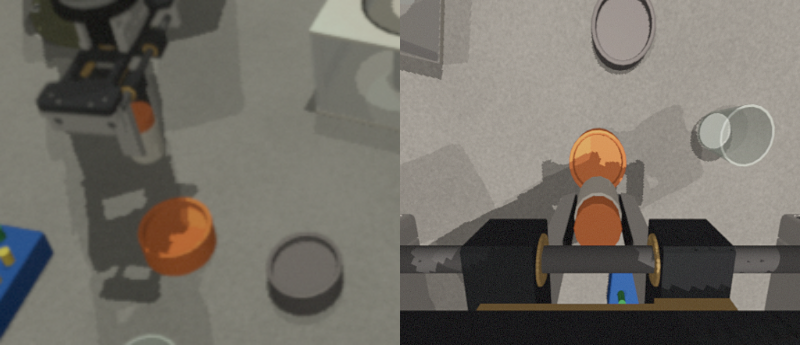

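The view shows the vial upright in the jaws above the orange dish, with the grey dish and the glass clear of the gripper. The centre (0.444, -0.3325) agrees with the first measurement. The vial's base should touch down at TCP z ≈ 0.0475.

Emit:
arm_command --increments '[{"slide": [0,0,-0.03],"yaw": 0,"gripper": 0.2},{"slide": [0,0,-0.06],"yaw": 0,"gripper": 0.2},{"slide": [0,0,-0.085],"yaw": 0,"gripper": 0.2},{"slide": [0,0,-0.11],"yaw": 0,"gripper": 0.2},{"slide": [0,0,-0.13],"yaw": 0,"gripper": 0.2},{"slide": [0,0,-0.14],"yaw": 0,"gripper": 0.2},{"slide": [0,0,-0.144],"yaw": 0,"gripper": 0.2},{"slide": [0,0,-0.144],"yaw": 0,"gripper": 0.2}]'

```text
time_s: 8.3
ee_pos: [0.4443, -0.3334, 0.0541]
eef_rot: [3.141, -0.0, 0.392]
force: [0.0, -0.1, -1.1]
grip_width: 0.0355
```

Emit:
arm_command --increments '[{"slide": [0,0,-0.002],"yaw": 0,"gripper": 0.2},{"slide": [0,0,-0.003],"yaw": 0,"gripper": 0.2},{"slide": [0,0,-0.004],"yaw": 0,"gripper": 0.2},{"slide": [0,0,-0.005],"yaw": 0,"gripper": 0.2},{"slide": [0,0,-0.005],"yaw": 0,"gripper": 0.2},{"slide": [0,0,-0.005],"yaw": 0,"gripper": 0.2}]'

```text
time_s: 9.05
ee_pos: [0.444, -0.3333, 0.0485]
eef_rot: [3.142, -0.0, 0.392]
force: [-0.8, 0.3, -1.6]
grip_width: 0.0354
```

Not touching yet, so I'll creep down 0.5 mm at a time.

Emit:
arm_command --increments '[{"slide": [0,0,-0.0005],"yaw": 0,"gripper": 0.2},{"slide": [0,0,-0.001],"yaw": 0,"gripper": 0.2},{"slide": [0,0,-0.001],"yaw": 0,"gripper": 0.2}]'

```text
time_s: 9.43
ee_pos: [0.4441, -0.3333, 0.0477]
eef_rot: [3.141, -0.0, 0.392]
force: [-1.1, 1.0, 3.7]
grip_width: 0.0357
```

The force rose by about 5 N at z 0.0477, as predicted, so the vial is on the dish floor. Releasing, then going straight up.

Emit:
arm_command --increments '[{"slide": [0,0,0],"yaw": 0,"gripper": 0.42},{"slide": [0,0,0],"yaw": 0,"gripper": 0.5},{"slide": [0,0,0],"yaw": 0,"gripper": 0.65},{"slide": [0,0,0],"yaw": 0,"gripper": 0.75},{"slide": [0,0,0],"yaw": 0,"gripper": 0.75},{"slide": [0,0,0],"yaw": 0,"gripper": 0.75}]'

```text
time_s: 10.18
ee_pos: [0.444, -0.3333, 0.0474]
eef_rot: [3.142, -0.0, 0.392]
force: [-0.1, -1.0, 0.9]
grip_width: 0.0706
```

Emit:
arm_command --increments '[{"slide": [0,0,0.015],"yaw": 0,"gripper": 0.75},{"slide": [0,0,0.04],"yaw": 0,"gripper": 0.75},{"slide": [0,0,0.07],"yaw": 0,"gripper": 0.75},{"slide": [0,0,0.1],"yaw": 0,"gripper": 0.75},{"slide": [0,0,0.14],"yaw": 0,"gripper": 0.75},{"slide": [0,0,0.17],"yaw": 0,"gripper": 0.75},{"slide": [-0.03,0.03,0.19],"yaw": 0,"gripper": 0.75},{"slide": [-0.06,0.06,0.19],"yaw": 0,"gripper": 0.75}]'

```text
time_s: 11.18
ee_pos: [0.3836, -0.2728, 0.2397]
eef_rot: [3.139, -0.002, 0.392]
force: [-0.0, -0.4, 0.2]
grip_width: 0.0706
```

```bash
python3 - <<'E'
from h import *
o=readout.get_obs(); print({k:np.round(o[k],4) for k in('time_s','ee_pos','force','grip_width')})
c=cam('scene'); w=cam('wrist')
for n,x,z in(('scene',c,.082),('wrist',w,.082)):
  for s,ce,m in blobs(x,*ORANGE,60): print(n,s,ce,ray(x,ce,z).round(4))
print([ (b[0],b[1]) for b in blobs(c,*BLUE,40) if 260<b[1][0]<300])
cv2.imwrite('pics/fin.png',np.hstack([cv2.resize(c['color'][100:340,50:330],(400,345)),cv2.resize(w['color'],(400,345))])[:,:,::-1])
E
```

```text
{'time_s': np.float64(11.175), 'ee_pos': array([ 0.3836, -0.2728,  0.2397]), 'force': array([-0.0391, -0.4241,  0.1516]), 'grip_width': np.float64(0.0706)}
scene [125, 256, 44, 46, 1252] [147.0, 279.5] [ 0.4805 -0.3597  0.082 ]
wrist [278, 116, 68, 66, 3230] [312.0, 148.4] [ 0.4446 -0.3188  0.082 ]
wrist [103, 262, 15, 27, 93] [108.4, 276.5] [ 0.1892 -0.1414  0.082 ]
wrist [391, 264, 13, 26, 103] [397.0, 277.0] [ 0.3347 -0.4951  0.082 ]
wrist [102, 290, 13, 29, 99] [106.1, 305.5] [ 0.1456 -0.1504  0.082 ]
wrist [391, 295, 14, 23, 75] [398.5, 309.9] [ 0.2918 -0.5215  0.082 ]
wrist [405, 332, 45, 13, 241] [426.2, 338.1] [ 0.2669 -0.5797  0.082 ]
wrist [356, 338, 26, 7, 88] [369.8, 341.0] [ 0.2324 -0.5088  0.082 ]
[([273, 152, 10, 7, 57], [277.5, 154.6])]
```

View pics/fin.png

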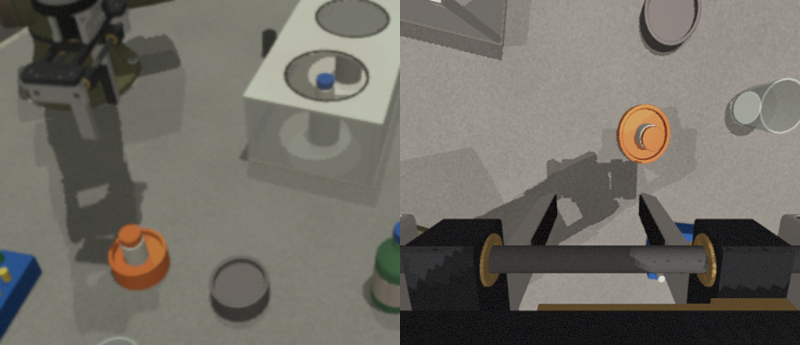

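The vial stands upright in the orange dish (left panel, 132,245). The gripper is clear and the blue vial is still on its pedestal at scene (277.5,154.6), unchanged. I'm handing it in.

```bash
python3 -c "
from station import job; print(job.hand_in())"
```

```text
the job is handed in; nothing more can be done
None
```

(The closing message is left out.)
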